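Step the indexing table on by one division and lock it

ROBOT

A 6-joint arm with a two-finger parallel gripper is mounted at the origin on a cart in front of the work surface, level with it; the furniture and walls round the work are solid. World frame = base frame: x ahead of the robot, y to its left, z up, the work surface at z = 0. Lengths are in m, angles in rad, forces in N, time in s.
With the tool pointing down it reaches from about 0.3 to 0.775 m from the base axis. Payload 14.6 kg.
Tool frame: the origin (TCP) lies at the very end of the fingers, on their centre line; the grasp point (between the pads) lies 19 mm behind it (arm.grasp_offset is the distance from the TCP to the grasp point, in m); z points along the fingers, y is the line along which they close (so a half turn about z gives the same grasp; the last joint's range is limited). The gripper opens to 94 mm and grips with 3 to 60 N. Pads are 16 mm wide; open, the fingers measure 119 mm over their backs; the gripper's body (75 mm by 177 mm) begins 78 mm behind the grasp point.
Start: joints at [-1.412, 0.3, 1.521, -0, 1.321, -0.067], TCP at [0.123, -0.536, 0.205] pointing down, gripper open.
Joint ranges: [-3.03, 3.03], [-0.79, 2.21], [0.23, 2.52], [-1.04, 4.18], [0, 3.07], [-2.55, 2.55]. Speed limits (rad/s): [2.22, 2.22, 2.57, 3.14, 3.14, 3.14].

INTERFACE

Orientations are given as a unit quaternion [x, y, z, w].
In Python, from workcell import arm gives the robot as it stands. Calls block until the motion is done:
- arm.move_pose(position, orientation): joint-space move of the TCP to a pose.
- arm.movel(position, ori=None, speed=0.15): straight line of the TCP; ori=None keeps the orientation; speed is the mean speed in m/s.
- arm.move_joints(angles): joint-space move.
- arm.set_gripper(opening): opening from 0.0 (shut) to 1.0 (fully open); the grip force is fixed at half the most; returns when the fingers have stopped.
- arm.hold(seconds).
- arm.ik(position, orientation): joint angles nearest the present ones, or None.
- arm.read_camera(name): name is "side" or "top" or "wrist"; returns the picture (384x512x3 uint8, red, green, blue); there is no depth.
- arm.camera_model(name): a dict with "K" (3x3 intrinsics, pixels), "extrinsics" (4x4, takes a point from world to camera coordinates); the wrist camera has in their place "mount" (4x4, takes a point from camera to tool coordinates, whose origin is the TCP and whose axes are the flange's). Camera axes: x right, y down, z forward; pixel columns grow to the right and rows downward; lengths in m; the calibration is good to about 2 mm. A picture is of the moment at which its call begins: read the wrist's pose just before it. camera_model takes no time and is no camera call.
A pose or a line that the arm cannot do raises arm.Unreachable and nothing moves.
- arm.sign_off(): hands the job in; it is judged then, once.
Trained networks look in the newest picture that a camera, given by its name, has taken for a name from the list of things; names that differ only in an ending like _2 or _b are one class to them, and where a whole thing is asked for, a point or a joint stands for the part that bears it (a point fixed in the world has none). Each returns a list of dicts, best first, with "conf" (0 to 1); they miss things now and then, are a little off and sometimes report something else, mostly with a low value. They report only what shows in the picture. A call takes as long as a camera call. They do not tell look-alikes from the thing itself.
- arm.look_for(target, camera): "extent" ([left, top, right, bottom] in pixels, round what is visible of it).
- arm.regions_of(target, camera): "pixels" (384x512 bool, what is visible of it) and "extent" ([left, top, right, bottom] in pixels, round what is visible of it).
- arm.spot_point(target, camera): "point" ([column, row] in pixels: a listed point, or the origin of a listed thing).
Readings, each from a call of its own:
- arm.current_time(): time.
- arm.current_joint_positions(): joint angles.
- arm.current_joint_velocities(): joint speeds.
- arm.current_tau(): joint torques, N m.
- arm.current_ee_pos(): TCP position.
- arm.current_eef_rot(): TCP orientation.
- arm.current_force(): force on the tool from outside, world axes, zero at the start.
- arm.current_moment(): the same for the moment, N m.
- arm.current_grip_width(): opening from 0.0 (shut) to 1.0 (fully open).
- arm.current_finger_force(): force on a finger pad.
Only numpy, scipy, OpenCV 4.12 (cv2) and the standard library are available. Lean on these libraries where they do the work, as an engineer would, in place of code of your own. Each camera call takes 0.05 s, during which the arm holds its last target. There are 200 camera calls.

TASK

The saucer on the indexing table is ready for its next motif: wind the inclined handwheel clockwise through one full turn, no more, which moves the table on by one of its twelve divisions. Then lock it there: take the knurled index pin out of the wooden rest and push it fully home through the boss on the wheel into the hole hidden behind it, feeling for that hole by moving the wheel a little either way. Leave the T-handled key standing in the rest.

Things in the scene. Friction and masses are not known exactly. Their poses are not given: they have to be found in the camera images.
- indexer: grey cast-iron indexing table, bolted down: base plate 310 x 150 x 14 mm, at its front a handwheel on an inclined head, 160 mm behind it a round turntable (138 mm across, top 65 mm high, twelve marks) with a brown clay saucer standing on it. Origin on the table top below the middle of the handwheel; x axis from the handwheel to the turntable, z up
- wheel_axis (a point): fixed point of the indexer's inclined head, under the handwheel: on the wheel's axis, on the flat face of the hidden index ring, 115 mm above the table top. z is the wheel's axis: it points up and towards the worker, 28 deg from vertical; x points up the slope to the turntable, y to the worker's left
- handwheel (a joint): turn of the wheel in rad, growing clockwise as the worker looks at its face. At 0 the boss hole is on the worker's right (-y of wheel_axis), the knob on the left. Starts within 0.25 of 0, turns either way without stop, stays where left, needs 0.12 N m. The hidden ring is clamped anew for each job: its hole stands behind the boss within 0.3 rad either side of a whole turn
- turntable (a joint): turn of the turntable in rad, geared to the handwheel: one twelfth of its angle, so 0.524 for one full turn of the wheel
- knob_middle (a point): middle of the crank knob: a dark wooden grip 23 mm across, 45 mm long, parallel to the wheel's axis and spinning freely on its spindle, 50 mm from the axis, opposite the boss. This point is 46 mm along the axis from the ring's face; below it lie the hub nut by 19 mm, the wheel's rim (148 mm across) by 29 mm, its web by 34 mm. Its axes mean nothing, the grip spins
- boss_hole (a point): centre of the mouth of the hole in the round boss (27 mm across) on the wheel's face, 44 mm from the axis. Hole 12 mm across, 16 mm deep through the wheel; 2 mm behind it the flat index ring with one hole 12.5 mm across, hidden by the wheel: a pin not in line with it stops 18 mm below the mouth. z points out of the hole along the wheel's axis; the point turns with the wheel
- index_pin: steel pin, about 80 g: shank 10 mm across, 34 mm long, its last 6 mm tapered to 5 mm; flange 28 mm across, 5 mm thick; then a knurled grip 23 mm across up to 42 mm above the flange's underside. Origin at the centre of the flange's underside, z from tip to grip. Starts upright in one hole of the rest, flange on the rest's top. When home its flange lies on the boss, its tip 16 mm in the ring
- setting_key: dark steel T-handled key standing in the other hole of the rest, to be left there: collar 18 mm across, cross-bar 70 mm long and 46 mm above the collar. Origin at the underside of its collar, which lies on the rest's top
- pin_rest: wooden block 50 x 120 x 42 mm, fixed to the table, with two holes 12 mm across and 38 mm deep in its top, 35 mm either side of its middle along its y axis. Origin at the centre of its underside
Things that resemble listed ones, but are neither listed nor needed, are in the scene too. Leave any purple look-alike of the index_pin alone.

How it is judged:
On the way, in this order (a step that is already met when the one before it is completed fails the run):
1. the handwheel has been wound half a turn clockwise (value of joint handwheel above 3.14 rad), for 0.1 s.
2. the handwheel has come round to about a full turn (within 0.7 rad) (value of joint handwheel above 5.58 rad), for 0.1 s.
3. the index pin is home in the boss, one turn on (z of index_pin in the frame of boss_hole below 0.004 m and distance between index_pin and boss_hole below 0.006 m), for 0.2 s.
At the end, for the whole second after the job is handed in: the handwheel stands one turn on (6.283 rad, within 0.4 rad) and the index pin is fully home: its flange within 4 mm of the boss's face and 6 mm of the hole's mouth, square to it within 7 deg, released and at rest; the T-handled key still stands in the rest (all of step 3 and value of joint handwheel between 5.88 and 6.69 rad and angle between the z axis of index_pin and the z axis of boss_hole, either way round below 0.12 rad and linear speed of index_pin below 0.02 m/s); the robot touches nothing.
It fails at once if the handwheel is wound on more than 0.9 rad past the full turn (value of joint handwheel above 7.18 rad).
It fails at once if the handwheel is wound backwards from where it stood by more than about half a radian (value of joint handwheel below -0.8 rad).
It fails at once if the T-handled key is moved out of its place in the rest (more than 15 mm) (distance of setting_key from where it was at the start of the episode above 0.015 m).
It also fails if it takes over 69 s, if anything falls off the work surface, if the arm or the gripper's body presses on something with over 40 N, if the wrist force passes 120 N, or if a joint passes its speed limit or range.

## Working session

There is one attempt and no reset: what is moved stays moved. The work goes in short steps, each a Python script; the robot and the scene stay as the last script left them, time stands still between calls to the robot, and variables do not carry over. Pictures are saved under pics/ and viewed, at most 10 in all, crops included, and the job is handed in when it is done.

```bash
mkdir -p pics; ls
cat > h.py <<'E'
import numpy as np, cv2
from workcell import arm
from scipy.spatial.transform import Rotation as R
def save(n,im,f): cv2.imwrite(f'pics/{f}.png',im[:,:,::-1])
E
python3 - <<'E'
from h import *
ims=[]
for c in ['side','top']:
    im=arm.read_camera(c); ims.append(im)
    m=arm.camera_model(c); print(c,np.round(m['K'],1).tolist(),np.round(m['extrinsics'],4).tolist())
    for t in ['wheel_axis','knob_middle','boss_hole','index_pin','setting_key','pin_rest','indexer']:
        print(t,[(round(d['conf'],2),np.round(d['point'],1).tolist()) for d in arm.spot_point(t,c)][:4])
print(arm.camera_model('wrist')['mount'],arm.current_time())
cv2.imwrite('pics/a.png',np.vstack(ims)[:,:,::-1][:, :]) 
cv2.imwrite('pics/side.png',cv2.resize(ims[0],(800,600))[:,:,::-1]);cv2.imwrite('pics/top.png',cv2.resize(ims[1],(800,600))[:,:,::-1])
E
```

```text
pics
side [[392.4, 0.0, 260.2], [0.0, 392.4, 190.2], [0.0, 0.0, 1.0]] [[0.4037, -0.9149, -0.0078, -0.1893], [-0.8047, -0.3509, -0.4789, 0.5687], [0.4354, 0.1996, -0.8778, 0.7763], [0.0, 0.0, 0.0, 1.0]]
wheel_axis [(0.79, [313.9, 209.6])]
knob_middle []
boss_hole []
index_pin [(0.58, [160.8, 242.4]), (0.51, [217.0, 235.2])]
setting_key [(0.57, [183.2, 247.9])]
pin_rest [(0.77, [174.5, 252.1]), (0.22, [185.0, 249.5])]
indexer [(0.62, [312.0, 225.6])]
top [[384.4, 0.0, 259.4], [0.0, 384.4, 199.8], [0.0, 0.0, 1.0]] [[-0.0726, -0.9973, -0.0059, 0.1025], [-0.9727, 0.0721, -0.2207, 0.6165], [0.2206, -0.0103, -0.9753, 1.0055], [0.0, 0.0, 0.0, 1.0]]
wheel_axis [(0.58, [312.0, 193.1])]
knob_middle [(0.44, [294.6, 201.2])]
boss_hole [(0.92, [328.1, 190.7]), (0.42, [210.9, 277.7]), (0.2, [310.6, 191.7])]
index_pin [(0.62, [242.3, 247.8]), (0.53, [199.8, 279.4])]
setting_key [(0.49, [222.6, 273.5])]
pin_rest [(0.7, [209.6, 277.9])]
indexer [(0.81, [303.4, 202.4])]
[[ 8.62301516e-04 -9.59468085e-01 -2.81815988e-01  8.25804968e-02]
 [ 9.99999622e-01  7.95109764e-04  3.52778945e-04 -4.88017197e-04]
 [-1.14405495e-04 -2.81816186e-01  9.59468407e-01 -1.79419106e-01]
 [ 0.00000000e+00  0.00000000e+00  0.00000000e+00  1.00000000e+00]] 0.8
```

View pics/side.png

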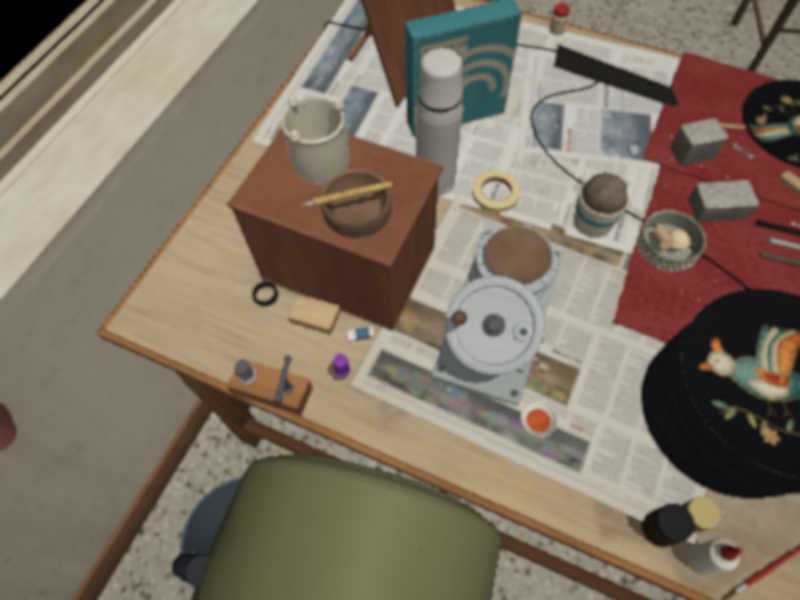

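View pics/top.png

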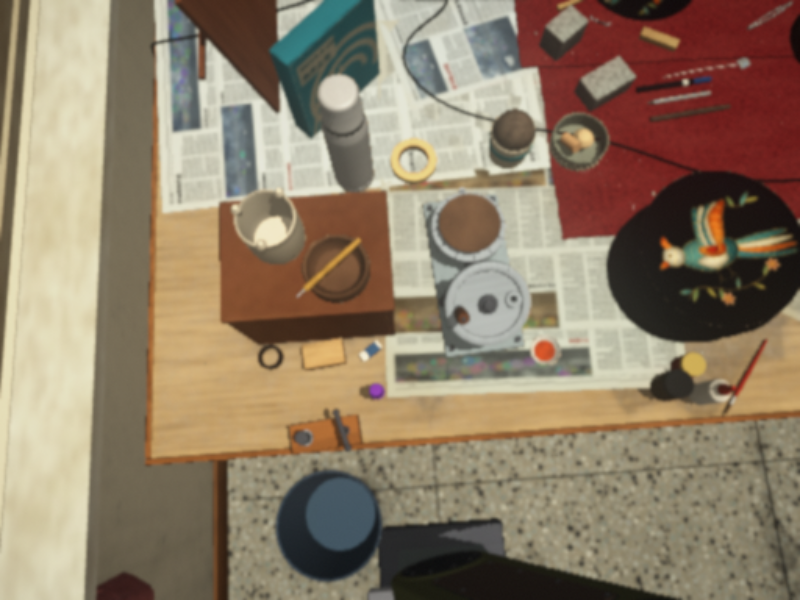

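The side view shows the wheel at (490,325) of 800x600, knob at (459,318) and boss at (520,332). The rest is at (270,385), with the pin in its left hole and the key in its right; the purple look-alike is at (341,366). The top view agrees: wheel (487,303), knob (461,316), boss (512,298), pin (302,437), key (340,428). I'll triangulate these.

```bash
cat >> h.py <<'E'
def P(c):
    m=arm.camera_model(c); return np.array(m['K'])@np.array(m['extrinsics'])[:3]
def wristP():
    T=np.eye(4);T[:3,:3]=R.from_quat(arm.current_eef_rot()).as_matrix();T[:3,3]=arm.current_ee_pos()
    m=arm.camera_model('wrist'); return np.array(m['K'])@np.linalg.inv(T@np.array(m['mount']))[:3]
def tri(obs):
    A=[]
    for M,(u,v) in obs: A+= [u*M[2]-M[0],v*M[2]-M[1]]
    s=np.linalg.svd(np.array(A))[2][-1]; X=s[:3]/s[3]
    e=[np.round((M@np.r_[X,1])[:2]/(M@np.r_[X,1])[2]-q,1).tolist() for M,q in obs]
    return X,e
def onz(M,uv,z):
    u,v=uv; A=np.array([u*M[2]-M[0],v*M[2]-M[1]]); 
    return np.r_[np.linalg.solve(A[:,:2],-A[:,3]-A[:,2]*z),z]
E
python3 - <<'E'
from h import *
S,T=P('side'),P('top'); k=.64
for n,s,t in [('axis',(313.9,209.6),(312,193.1)),('knob',(459*k,318*k),(294.6,201.2)),('boss',(520*k,332*k),(328.1,190.7)),('pin',(160.8,242.4),(199.8,279.4)),('key',(183.2,247.9),(222.6,273.5)),('rest',(174.5,252.1),(209.6,277.9)),('idx',(312,225.6),(303.4,202.4)),('purple',(217,235.2),(242.3,247.8))]:
    X,e=tri([(S,s),(T,t)]); print(n,X.round(4),e)
print('turntable top c', onz(T,(468*k,225*k),.08))
print('box corners',[tri([(S,(np.array(a)*k)),(T,np.array(b)*k)])[0].round(3).tolist() for a,b in [((441,167),(391,193)),((388,257),(394,312)),((233,205),(221,315)),((440,62),(338,88))]])
print(arm.camera_model('wrist')['K'])
E
```

```text
axis [ 0.6151 -0.0796  0.1207] [[2.0, -0.7], [-1.4, 1.4]]
knob [ 0.5925 -0.0313  0.152 ] [[0.4, -0.1], [-0.3, 0.3]]
boss [ 0.616  -0.1214  0.1367] [[1.3, -0.4], [-0.9, 0.8]]
pin [0.4142 0.2362 0.056 ] [[1.3, -0.5], [-0.8, 1.1]]
key [0.4232 0.1745 0.0652] [[2.3, -0.9], [-1.4, 1.8]]
rest [ 0.4194  0.2168 -0.0066] [[0.7, -0.3], [-0.5, 0.6]]
idx [ 6.229e-01 -7.680e-02  3.000e-04] [[-1.4, 0.4], [1.0, -0.9]]
purple [0.4891 0.1184 0.0523] [[2.4, -1.0], [-1.5, 1.9]]
turntable top c [ 0.77449662 -0.06908663  0.08      ]
box corners [[0.77, 0.071, 0.247], [0.58, 0.075, 0.269], [0.607, 0.346, 0.206], [0.933, 0.141, 0.288]]
[[323.21713343   0.         258.62979222]
 [  0.         323.21713343 187.40440834]
 [  0.           0.           1.        ]]
```

```bash
cat >> h.py <<'E'
def frame(yaw):
    return (R.from_euler('z',yaw)*R.from_euler('y',-28,degrees=True)).as_matrix()  # columns xw,yw,zw
def tool(F,a):  # closing line rotated by a from yw about zw; tool z=-zw
    y=F@np.array([-np.sin(a),np.cos(a),0]); z=-F[:,2]
    return R.from_matrix(np.c_[np.cross(y,z),y,z]).as_quat()
E
python3 - <<'E'
from h import *
print(R.from_quat(arm.current_eef_rot()).as_matrix().round(2).tolist())
yaw=.055;F=frame(yaw);A=np.array([.617,-.078,.115])
for a in np.radians([0,45,-45,90,-90,135,180]):
    q=tool(F,a); print(np.degrees(a).round(),end=' ')
    for th in [0,1.57,3.14,4.7]:
        p=A+F@np.array([.05*np.sin(th),.05*np.cos(th),.05-.019]); j=arm.ik(p,q); print(None if j is None else np.round(j,1).tolist(),end=' ')
    j=arm.ik(A+F@np.array([0,0,.17]),q); print('look',None if j is None else np.round(j,1).tolist())
for a in np.radians([0,90,-90,180]):
    q=R.from_matrix(np.array([[-1,0,0],[0,1,0],[0,0,-1.]])).as_quat(); q=(R.from_euler('z',a)*R.from_quat(q)).as_quat()
    print(a,arm.ik([.414,.236,.055],q),arm.ik([.414,.236,.15],q))
E
```

```text
[[0.97, 0.22, -0.0], [0.22, -0.97, 0.0], [-0.0, -0.0, -1.0]]
0.0 [-0.2, 0.2, 1.8, 0.2, 0.6, -1.9] [-0.2, 0.3, 1.7, 0.2, 0.7, -2.0] [-0.4, 0.3, 1.8, 0.3, 0.6, -2.2] [-0.3, 0.2, 1.9, 0.3, 0.5, -2.1] look [-0.3, -0.0, 1.8, 0.2, 0.9, -2.0]
45.0 None None None None look None
-45.0 [-0.2, 0.2, 1.8, 0.2, 0.6, -1.1] [-0.2, 0.3, 1.7, 0.2, 0.7, -1.2] [-0.4, 0.3, 1.8, 0.3, 0.6, -1.4] [-0.3, 0.2, 1.9, 0.3, 0.5, -1.4] look [-0.3, -0.0, 1.8, 0.2, 0.9, -1.2]
90.0 None None [-0.4, 0.3, 1.8, 0.3, 0.6, 2.5] None look None
-90.0 [-0.2, 0.2, 1.8, 0.2, 0.6, -0.3] [-0.2, 0.3, 1.7, 0.2, 0.7, -0.4] [-0.4, 0.3, 1.8, 0.3, 0.6, -0.6] [-0.3, 0.2, 1.9, 0.3, 0.5, -0.6] look [-0.3, -0.0, 1.8, 0.2, 0.9, -0.5]
135.0 [-0.2, 0.2, 1.8, 0.2, 0.6, 2.0] [-0.2, 0.3, 1.7, 0.2, 0.7, 1.9] [-0.4, 0.3, 1.8, 0.3, 0.6, 1.7] [-0.3, 0.2, 1.9, 0.3, 0.5, 1.8] look [-0.3, -0.0, 1.8, 0.2, 0.9, 1.9]
180.0 [-0.2, 0.2, 1.8, 0.2, 0.6, 1.2] [-0.2, 0.3, 1.7, 0.2, 0.7, 1.2] [-0.4, 0.3, 1.8, 0.3, 0.6, 1.0] [-0.3, 0.2, 1.9, 0.3, 0.5, 1.0] look [-0.3, -0.0, 1.8, 0.2, 0.9, 1.1]
0.0 [ 4.41225931e-01  3.30654767e-01  1.87042447e+00 -4.44089210e-16
  9.40513420e-01 -1.12957040e+00] [ 4.41225931e-01  1.93460608e-01  1.78978223e+00 -4.44089210e-16
  1.15834982e+00 -1.12957040e+00]
1.5707963267948966 None None
-1.5707963267948966 [ 4.41225931e-01  3.30654767e-01  1.87042447e+00 -4.44089210e-16
  9.40513420e-01  4.41225931e-01] [ 4.41225931e-01  1.93460608e-01  1.78978223e+00 -4.44089210e-16
  1.15834982e+00  4.41225931e-01]
3.141592653589793 [ 4.41225931e-01  3.30654767e-01  1.87042447e+00 -4.44089210e-16
  9.40513420e-01  2.01202226e+00] [ 4.41225931e-01  1.93460608e-01  1.78978223e+00 -4.44089210e-16
  1.15834982e+00  2.01202226e+00]
```

Run:
```python
from h import *
yaw=.055;F=frame(yaw);A=np.array([.617,-.078,.115]);q=tool(F,-np.pi/2)
arm.move_pose(A+F@np.array([0.0,0.03,.17]),q)
S,T=P('side'),P('top')
for i,o in enumerate([(0,.03,.17),(-.06,-.02,.19)]):
    if i: arm.movel(A+F@np.array(o),speed=.25)
    M=wristP(); im=arm.read_camera('wrist')
    np.savez(f'v{i}.npz',M=M,im=im)
    for t in ['wheel_axis','knob_middle','boss_hole','indexer']:
        print(t,[(round(d['conf'],2),np.round(d['point'],1).tolist()) for d in arm.spot_point(t,'wrist')][:3])
    for n,p in dict(axis=A,knob=A+F@[0,.05,.046],boss=A+F@[0,-.044,.018]).items():
        x=M@np.r_[p,1]; print('pred',n,(x[:2]/x[2]).round(1))
    cv2.imwrite(f'pics/w{i}.png',im[:,:,::-1])
print(arm.current_time(),arm.current_ee_pos())
```

```text
wheel_axis [(0.56, [257.6, 199.8])]
knob_middle [(0.75, [255.0, 162.4])]
boss_hole [(0.96, [264.5, 238.9])]
indexer [(0.89, [225.2, 170.5])]
pred axis [258.4 195.5]
pred knob [258.4 160.5]
pred boss [258.5 237.9]
wheel_axis [(0.89, [309.9, 152.5])]
knob_middle [(0.75, [314.8, 106.5])]
boss_hole [(0.9, [315.8, 191.9])]
indexer [(0.81, [262.3, 134.3])]
pred axis [310.2 148.7]
pred knob [319.8 105.6]
pred boss [310.9 189.8]
4.0333 [ 0.47653298 -0.10525144  0.25453931]
```

View pics/w0.png

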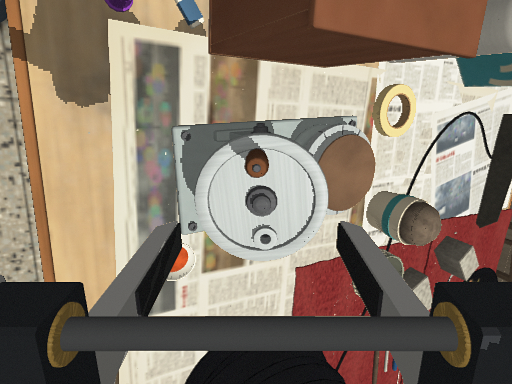

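The wrist view shows the wheel hub at (261,200), knob at (257,163), boss hole at (264,238), and the plate's left edge running from (174,127) to (356,117). I'll fit the pose to these.

```bash
cat > fit.py <<'E'
from h import *
from scipy.optimize import least_squares
M0,M1=np.load('v0.npz')['M'],np.load('v1.npz')['M']
a,b=onz(M0,(174,127),.014),onz(M0,(356,117),.014); d=b-a; print(a,b,np.linalg.norm(d),np.arctan2(d[1],d[0]))
pts=[(M0,'a',(257.6,199.8)),(M0,'k',(255,162.4)),(M0,'b',(264.5,238.9)),(M1,'a',(309.9,152.5)),(M1,'k',(314.8,106.5)),(M1,'b',(315.8,191.9)),(P('top'),'b',(328.1,190.7)),(P('top'),'k',(294.6,201.2))]
def f(p,yaw):
    F=frame(yaw);s,c=np.sin(p[3]),np.cos(p[3]);A=p[:3]
    L=dict(a=A,k=A+F@[.05*s,.05*c,.046],b=A+F@[-.044*s,-.044*c,.018])
    r=[]
    for M,n,uv in pts:
        x=M@np.r_[L[n],1]; r+=list((x[:2]/x[2]-uv)*(.4 if n=='a' else 1))
    return np.r_[r,(p[2]-.115)*500]
for yaw in [.0,.03,.055,.08]:
    s=least_squares(f,[.617,-.078,.115,0],args=(yaw,)); print(yaw,s.x.round(4),s.cost,s.fun.round(1))
E
python3 fit.py
```

```text
[ 0.54772147 -0.01076968  0.014     ] [0.85070705 0.00775009 0.014     ] 0.3035510618740334 0.06104831777423938
0.0 [ 0.6195 -0.0809  0.114  -0.1552] 3.3636760576603213 [ 0.9 -0.9 -0.4 -0.5 -0.4  0.5  0.5 -0.6  0.6  1.2  0.4 -0.4 -0.1  0.7
 -0.2  0.9 -0.5]
0.03 [ 0.6193 -0.0803  0.1144 -0.1286] 3.930894226334975 [ 0.9 -1.  -0.4 -0.1 -0.5  0.2  0.5 -0.8  0.7  1.3  0.4 -0.7 -0.2  0.7
 -0.1  1.  -0.3]
0.055 [ 0.619  -0.0799  0.1147 -0.1065] 4.762662522444153 [ 0.9 -1.2 -0.5  0.2 -0.5 -0.   0.6 -0.9  0.8  1.5  0.3 -0.9 -0.3  0.7
  0.   1.1 -0.1]
0.08 [ 0.6188 -0.0795  0.115  -0.0845] 5.9424879534393344 [ 0.9 -1.3 -0.5  0.5 -0.5 -0.3  0.6 -1.   0.9  1.6  0.3 -1.2 -0.4  0.7
  0.1  1.2  0. ]
```

```bash
cat >> h.py <<'E'
YAW=.06;F=frame(YAW);A=np.array([.619,-.0799,.1148]);Q=tool(F,-np.pi/2)
def kp(th,h,r=.05): return A+F@np.array([r*np.sin(th),r*np.cos(th),h])
def fw(): return F.T@np.array(arm.current_force())
E
python3 - <<'E'
from h import *
th=-.10
arm.set_gripper(.6)
arm.move_pose(kp(th,.095),Q)
print(fw().round(1))
arm.movel(kp(th,.06),speed=.1)
M=wristP(); im=arm.read_camera('wrist'); cv2.imwrite('pics/k.png',im[:,:,::-1])
print([(d['conf'],d['point']) for d in arm.spot_point('knob_middle','wrist')])
x=M@np.r_[kp(th,.046),1]; print(x[:2]/x[2])
arm.movel(kp(th,.032),speed=.06); print(fw().round(1))
arm.set_gripper(0); print(arm.current_grip_width()*94,arm.current_finger_force(),fw().round(1),arm.current_time())
im=arm.read_camera('wrist'); cv2.imwrite('pics/k2.png',im[:,:,::-1])
E
```

```text
[-0.4  0.5  0.2]
[(0.81, [258.1, 224.9])]
[258.13533808 225.26755238]
[ 0.1  0.2 -0. ]
22.175054616838054 30.000461738090962 [0.4 0.6 2.2] 7.2167
```

View pics/k2.png

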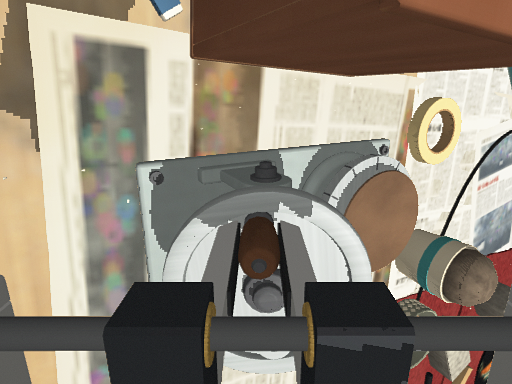

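The knob sits between the pads at (262,245), gripped at 22 mm. Next I crank it.

Run:
```python
from h import *
ths=np.linspace(-.1,2*np.pi,33)[1:]
for i,t in enumerate(ths):
    arm.movel(kp(t,.032),speed=.12)
    f=fw()
    if i%3==2 or np.linalg.norm(f)>25: print(round(t,2),f.round(1),arm.current_time())
    if np.linalg.norm(f)>45: break
print(arm.current_grip_width()*94)
```

```text
0.5 [4.4 4.5 1.9] 8.0167
1.1 [ 8.7  1.  -3.4] 8.7667
1.7 [ 9.2 -4.  -5.3] 9.5167
2.29 [ 2.  -5.8 -1.4] 10.2667
2.89 [-2.  -3.3  1.5] 11.0167
3.49 [-1.2  1.8  1.3] 11.7667
4.09 [ 1.9  4.  -1.8] 12.5167
4.69 [ 5.   2.6 -3.8] 13.2667
5.29 [ 4.   0.1 -2.7] 14.0167
5.88 [ 3.9 -1.8  1.1] 14.7667
21.78702472968299
```

Run:
```python
from h import *
arm.set_gripper(.6); print(fw().round(1))
arm.movel(kp(2*np.pi,.1),speed=.15)
arm.movel(A+F@np.array([-.03,-.0,.17]),speed=.25)
M=wristP(); im=arm.read_camera('wrist'); np.savez('v2.npz',M=M)
for t,p in [('knob_middle',kp(0,.046)),('boss_hole',A+F@np.array([0,-.044,.018]))]:
    x=M@np.r_[p,1]; print(t,[(round(d['conf'],2),np.round(d['point'],1).tolist()) for d in arm.spot_point(t,'wrist')][:2],(x[:2]/x[2]).round(1))
arm.movel([.45,-.06,.28],speed=.25)
QD=R.from_matrix(np.array([[0,1,0],[1,0,0],[0,0,-1.]])).as_quat()
print(arm.current_time())
arm.move_pose([.414,.236,.2],QD)
for i in range(2):
    if i: arm.movel([.40,.20,.2],speed=.2)
    M=wristP(); im=arm.read_camera('wrist'); np.savez(f'p{i}.npz',M=M)
    cv2.imwrite(f'pics/p{i}.png',im[:,:,::-1])
    for t in ['index_pin','setting_key','pin_rest']:
        print(t,[(round(d['conf'],2),np.round(d['point'],1).tolist(),onz(M,d['point'],0 if t=='pin_rest' else .042).round(4).tolist()) for d in arm.spot_point(t,'wrist')][:3])
print(arm.current_time())
```

```text
[ 0.8  0.4 -0. ]
knob_middle [(0.72, [290.2, 129.6])] [291.  129.5]
boss_hole [(0.84, [284.8, 215.1])] [286.2 213.6]
17.6917
index_pin [(0.61, [257.0, 158.4], [0.4129, 0.2513, 0.042])]
setting_key [(0.87, [267.2, 216.9], [0.4242, 0.1849, 0.042])]
pin_rest [(0.77, [267.9, 179.5], [0.4259, 0.2169, 0.0])]
index_pin [(0.92, [335.2, 237.0], [0.488, 0.1239, 0.042]), (0.65, [272.5, 125.5], [0.415, 0.2496, 0.042])]
setting_key [(0.62, [279.9, 188.6], [0.4238, 0.1816, 0.042])]
pin_rest [(0.79, [280.3, 150.6], [0.4264, 0.2161, 0.0])]
19.6083
```

View pics/p1.png

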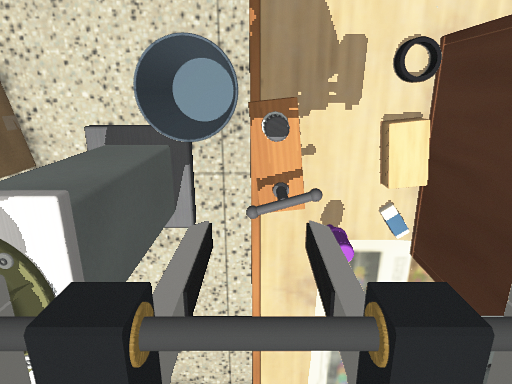

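The view shows the pin head at (276,127), the key collar at (281,190), the key's cross-bar from (250,213) to (317,195), and the purple look-alike at (340,242). The pin is at about (0.414, 0.251), 68 mm from the key, which fits the 70 mm spacing.

Run:
```python
from h import *
M=np.load('p1.npz')['M']; print(onz(M,(276,126.5),.084))
arm.set_gripper(.55)
arm.move_pose([.414,.2505,.125],arm.current_eef_rot())
M=wristP(); im=arm.read_camera('wrist'); cv2.imwrite('pics/q.png',im[:,:,::-1])
print([(round(d['conf'],2),onz(M,d['point'],.042).round(4)) for d in arm.spot_point('index_pin','wrist')][:3])
for d in arm.regions_of('index_pin','wrist')[:3]:
    print(d['conf'],d['extent'])
for z in (.042,.084):
    x=M@np.r_[.414,.2505,z,1]; print(x[:2]/x[2])
```

```text
[0.41627949 0.25276953 0.084     ]
[(0.85, array([0.4132, 0.2488, 0.042 ]))]
0.95 [246.8, 180.3, 279.9, 224.9]
[258.70592949 193.55051487]
[258.71941294 210.94203217]
```

View pics/q.png

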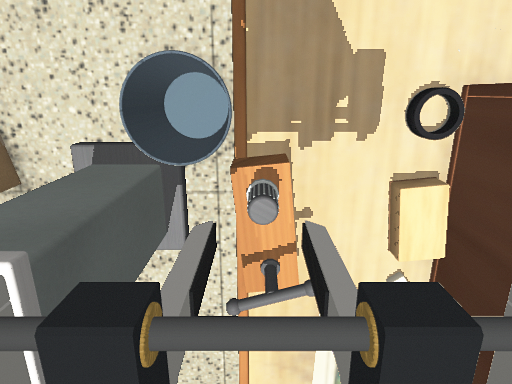

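The pin head's top face is at (263.5,208.5), so the pin is at about (0.417, 0.252). The key bar is clear of both fingers.

Run:
```python
from h import *
M=wristP(); p=onz(M,(263.5,208.5),.084); print(p, onz(M,(263.5,191),.042))
x,y=p[:2]
arm.movel([x,y,.125],speed=.1)
arm.movel([x,y,.0525],speed=.12); f0=np.array(arm.current_force()); print(f0.round(1))
arm.set_gripper(0); print(arm.current_grip_width()*94,np.array(arm.current_force()).round(1))
arm.movel([x,y,.062],speed=.05); print(np.array(arm.current_force()).round(1))
arm.movel([x,y,.19],speed=.15)
M=wristP(); im=arm.read_camera('wrist'); cv2.imwrite('pics/g.png',im[:,:,::-1]); print(arm.current_grip_width()*94,np.array(arm.current_force()).round(1))
for zz in (.009,.033):  # flange underside & top expected positions ahead/behind TCP
    pass
Q_=R.from_quat(arm.current_eef_rot()).as_matrix();t=np.array(arm.current_ee_pos())
for n,dz in [('under',.0105),('grip top',-.0315),('tip',.0445)]:
    u=M@np.r_[t+Q_@[0,0,dz],1]; print(n,(u[:2]/u[2]).round(1))
print([(round(d['conf'],2),np.round(d['point'],1)) for d in arm.spot_point('index_pin','wrist')][:2],arm.current_time())
cv2.imwrite('pics/gc.png',cv2.resize(im[180:384,160:360],None,fx=2.9,fy=2.9)[:,:,::-1])
```

```text
[0.41841558 0.25175143 0.084     ] [0.41915452 0.25229147 0.042     ]
[0.2 0.1 0.8]
22.397779494309848 [-4.2  0.1  4.9]
[-3.7 -1.2  2.1]
22.483906036414925 [ 0.4  0.3 -1.5]
under [258.5 228.3]
grip top [258.5 261.4]
tip [258.4 209.7]
[(0.63, array([255.9, 231.6])), (0.42, array([318.9, 283.8]))] 23.5583
```

View pics/gc.png

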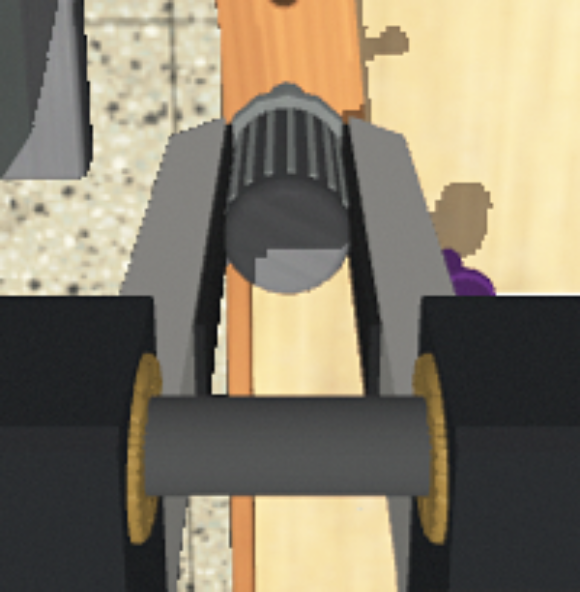

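The pin sits centred and straight in the grip: its top face is at image (259,261) and its tip at (259,210), matching the predicted positions. Now to the boss.

```bash
cat >> h.py <<'E'
def bp(th,h,r=.0443): return A+F@np.array([-r*np.sin(th),-r*np.cos(th),h])
E
python3 - <<'E'
from h import *
x=arm.current_ee_pos()
arm.movel([.44,.10,.27],speed=.3)
arm.move_pose(A+F@np.array([-.04,-.03,.17]),Q)
arm.movel(bp(0,.12),speed=.25); print(fw().round(1),arm.current_time())
arm.movel(bp(0,.07),speed=.12)
M=wristP(); im=arm.read_camera('wrist'); cv2.imwrite('pics/b.png',cv2.resize(im[150:354,160:360],None,fx=2.9,fy=2.9)[:,:,::-1])
f0=fw(); print(f0.round(1))
for n,p in [('tip',bp(0,.07-.0445)),('mouth',bp(0,.018))]:
    u=M@np.r_[p,1];print(n,((u[:2]/u[2]-[160,150])*2.9).round(0))
for d in arm.spot_point('boss_hole','wrist')[:2]: print(d['conf'],(np.array(d['point'])-[160,150])*2.9)
E
```

```text
[-0.6  0.4  0. ] 25.5917
[ 0.4 -0.5 -1.1]
tip [284. 173.]
mouth [284. 163.]
0.78 [282.46 167.33]
```

View pics/b.png

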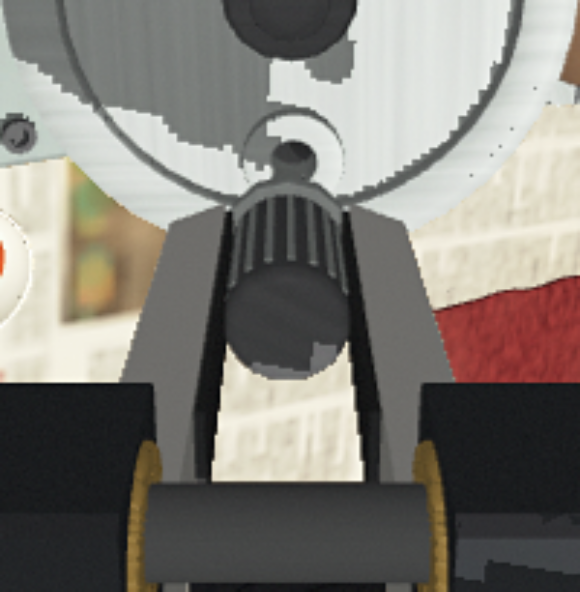

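The hole's centre is at crop (294,162) while the pin is at 287, so the boss is about 2 mm up the slope. I'll shift and probe down.

Run:
```python
from h import *
th=-.047
arm.movel(bp(th,.07),speed=.1); f0=fw()
for h in np.arange(.064,.0405,-.002):
    arm.movel(bp(th,h),speed=.04)
    f=fw()-f0; print(round(h,4),f.round(1),end=' | ')
    if f[2]>8: break
print(arm.current_grip_width()*94,arm.current_time(), (F.T@(np.array(arm.current_ee_pos())-A)).round(4))
```

```text
0.064 [ 0.4 -0.4  0.2] | 0.062 [-1.4 -0.4  1. ] | 0.06 [-0.9 -0.3  0.3] | 0.058 [-0.6  0.4  1.7] | 0.056 [ 0.3 -0.6 -0.3] | 0.054 [-0.1  0.5  0.1] | 0.052 [-0.6  1.9 -1.1] | 0.05 [ 0.8  1.6 -1.4] | 0.048 [ 0.   0.6 -0.8] | 0.046 [ 1.2  1.4 -1.2] | 0.044 [-0.2  1.9  1.6] | 0.042 [-2.8  2.8 16.2] | 22.059750971398124 29.5583 [ 0.0026 -0.0443  0.0429]
```

```bash
cat > search.py <<'E'
from h import *
import sys
f0=np.array([.4,-.5,-1.1])
ths=list(np.arange(0.0,.34,.05))+list(np.arange(.25,-.36,-.05))
for th in ths:
    arm.movel(bp(th,.0445),speed=.05)
    arm.movel(bp(th,.0415),speed=.03); f=fw()-f0
    print(round(th,3),f.round(1),end=' | ')
    if f[2]<9:
        arm.movel(bp(th,.0395),speed=.03); f=fw()-f0; print('deeper',f.round(1))
        if f[2]<14: print('IN'); break
print(arm.current_grip_width()*94,arm.current_time(),(F.T@(np.array(arm.current_ee_pos())-A)).round(4))
E
python3 search.py
```

```text
0.0 [-3.8  2.6 23.2] | 0.05 [-4.2  2.  24.6] | 0.1 [-4.3  1.2 22.1] | 0.15 [-5.1  0.5 21.1] | 0.2 [-4.7  1.4 20.9] | 0.25 [-4.3  0.4 18.2] | 0.3 [-3.6  0.5 18.4] | 0.25 [-4.8  1.9 17. ] | 0.2 [-4.8  2.1 16.3] | 0.15 [-4.4  2.6 14.9] | 0.1 [-5.2  2.  14.1] | 0.05 [-4.4  1.5 15.2] | 0.0 [-4.7  2.  13.5] | -0.05 [-2.8  0.1  6.6] | deeper [4.6 1.6 0.7]
IN
21.976693228091385 36.8083 [ 0.0035 -0.0444  0.0397]
```

Run:
```python
from h import *
f0=np.array([.4,-.5,-1.1])
p=F.T@(np.array(arm.current_ee_pos())-A); p[2]=.0395
while p[2]>.026:
    p[2]-=.0015; arm.movel(A+F@p,speed=.03); f=fw()-f0
    print(p.round(4),f.round(1))
    if f[2]>15: break
    p[:2]+=np.clip(f[:2]*.00015,-.0008,.0008)
print(arm.current_grip_width()*94,arm.current_time(),(F.T@(np.array(arm.current_ee_pos())-A)).round(4))
```

```text
[ 0.0035 -0.0444  0.038 ] [5.8 2.6 1.2]
[ 0.0043 -0.044   0.0365] [5.9 1.2 2.1]
[ 0.0051 -0.0438  0.035 ] [ 6.1  1.4 -2.5]
[ 0.0059 -0.0436  0.0335] [3.6 0.4 0. ]
[ 0.0064 -0.0436  0.032 ] [ 1.8 -0.8 -0.3]
[ 0.0067 -0.0437  0.0305] [-0.5  0.1 -1.6]
[ 0.0066 -0.0437  0.029 ] [-1.   0.1 -0.2]
[ 0.0065 -0.0437  0.0275] [-1.8  0.7 -0.5]
[ 0.0062 -0.0436  0.026 ] [-3.   2.8  8.6]
22.40390089667435 39.0583 [ 0.0067 -0.0435  0.0265]
```

The flange has seated: contact came where expected once grip slip is allowed for. I'll press slightly, release, back off and check.

Run:
```python
from h import *
p=F.T@(np.array(arm.current_ee_pos())-A)
p[2]=.0253; arm.movel(A+F@p,speed=.03); print(fw().round(1))
arm.set_gripper(.5); print(fw().round(1))
p[2]=.08; arm.movel(A+F@p,speed=.12)
p[:]=[-.06,-.02,.17]; arm.movel(A+F@p,speed=.25)
M=wristP(); im=arm.read_camera('wrist'); cv2.imwrite('pics/f.png',cv2.resize(im[80:284,200:400],None,fx=2.9,fy=2.9)[:,:,::-1])
for t in ['index_pin','knob_middle']: print(t,[(round(d['conf'],2),((d['point']-np.array([200,80]))*2.9).round()) for d in arm.spot_point(t,'wrist')][:2])
th=-.0067/.0437; th=-.15
c=np.array([.0067,-.0435,0])
for n,p in [('mouth',A+F@(c+[0,0,.018])),('griptop home',A+F@(c+[0,0,.06])),('knob',kp(th,.046)),('knobtop',kp(th,.0685))]:
    u=M@np.r_[p,1];print(n,((u[:2]/u[2]-[200,80])*2.9).round(0))
print(arm.current_time())
```

```text
[-3.4  3.9 17.8]
[0.1 0.1 0.2]
index_pin [(0.77, array([345., 346.]))]
knob_middle [(0.79, array([336.,  80.]))]
mouth [348. 335.]
griptop home [372. 374.]
knob [336.  80.]
knobtop [349.  84.]
41.2583
```

View pics/f.png

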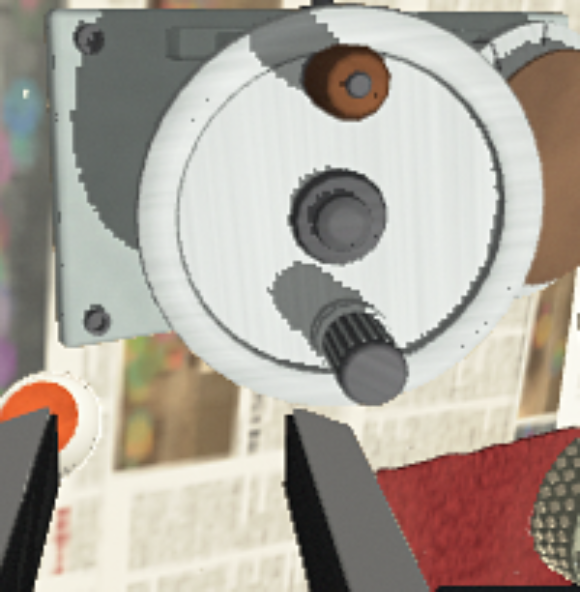

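The pin's top is at crop (374,373) against a predicted (372,374) for home. The flange lies on the boss and the wheel stands at about -0.15 rad from a full turn, inside the limits. Handing in.

```bash
python3 -c "
from h import *
print(arm.sign_off())"
```

```text
the job is handed in; nothing more can be done
None
```

The handwheel was wound one full turn and stands at about 6.13 rad, the index pin looks fully home in the last wrist picture, and I handed the job in at about 41 s with the key never approached; no verdict was returned.

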